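Stand the tipped sauce bottle back up in its row

ROBOT

A 6-joint arm with a two-finger parallel gripper is mounted at the origin on the work surface. World frame = base frame: x ahead of the robot, y to its left, z up, the work surface at z = 0. Lengths are in mm, angles in degrees, forces in N, time in s.
With the tool pointing down it reaches from about 350 to 850 mm from the base axis. Payload 8.1 kg.
Tool frame: the origin (TCP) lies at the very end of the fingers, on their centre line; the grasp point (between the pads) lies 19 mm behind it (r.grip_depth is the distance from the TCP to the grasp point, in mm); y points along the fingers, z is the direction in which the jaws open and shut, and the axes are right-handed (so a half turn about y gives the same grasp; the last joint's range is limited). The gripper opens to 85 mm and grips with 20 to 120 N. Pads are 22 mm wide; open, the fingers measure 114 mm over their backs; the gripper's body (76 mm by 85 mm) begins 54 mm behind the grasp point. The pads swing forward as they close: fully open they stand 13 mm farther back than shut.
Start: joints at [-73.075, 7.471, 85.268, -0, 87.261, -4.893], TCP at [223.018, -557.017, 231.292] pointing down, gripper open.
Joint ranges: [-169.43, 169.43], [-51.17, 129.36], [1.28, 143.12], [-76.62, 256.62], [0, 156.53], [-152.29, 152.29]. Speed limits (degrees/s): [136.94, 136.94, 159.86, 180, 180, 180].

INTERFACE

Orientations are given as [roll, pitch, yaw] about the fixed x, y, z axes, in that order (R = Rz(yaw) Ry(pitch) Rx(roll)).
In Python, from bench import readout, eyes, r gives the robot as it stands. The module is installed in compiled form; this text tells all that it offers.
- The arm moves only by the tool move_arm, never from a script. Its argument "motion" is text: rows parted by semicolons, each of 6 numbers parted by spaces: the shift along the world's x, y, z in cm, then the turn, a rotation vector about the world's x, y, z in degrees. A call has 1 to 10 rows; each row is the pose to reach, as a shift and turn from the pose commanded when the call began; what a row does not reach only later rows make up. A row lasts 1/12 s, in which the tool goes at most 41.7 mm and 7.16 degrees, less where a joint would pass 70% of its speed; a pose out of reach is approached as far as the arm can. A call with a gripper value outside its range is refused whole. "fingers" is the finger opening in cm, from 0 to 8.54, set as the call begins (left out, the last holds). The fingers move at their own pace and stop on an object; "squeeze" is the grip in N (left out, the last holds). Time passes only in rows, so rows that repeat a pose let the fingers close. It gives the time, the measured TCP pose, the force and the opening at its end, in the units of the state.
- readout.sense(): the state, without advancing time (a new reading comes with each control period).
- eyes.snapshot(name): name is "scene" or "top" or "wrist"; returns a dict with "image" (480x640x3 uint8, blue, green, red), "fx", "fy", "cx", "cy" (pixels), "world_to_cam" (4x4, takes a point from world to camera coordinates). Camera axes: x right, y down, z forward; pixel columns grow to the right and rows downward; lengths in mm; the calibration is good to about 2 mm. A picture is of the moment at which its call begins. There is no depth.
- r.hand_in(): hands the job in, once; it reports no verdict.
The state is a dict: "time": time; "joint_pos": joint angles; "qd": joint speeds; "joint_efforts": joint torques, N m; "tool_pos": TCP position; "tcp_rot": TCP orientation; "ft_force": force on the tool from outside, world axes, zero at the start; "wrist_torque": the same for the moment, N m; "finger_gap": finger opening in mm.
Only numpy, scipy, OpenCV 4.12 (cv2) and the standard library are available. Lean on these libraries where they do the work, as an engineer would, in place of code of your own. Each camera call takes 0.05 s, during which the arm holds its last target. There are 200 camera calls.

TASK

The tall square sauce bottle has tipped over and lies on its side in front of the wooden condiment board. Stand it upright, cap up, in the middle of the one empty place in the row on the board, setting it down rather than dropping it, and leave the pot and the tin beside it standing where they are.

Things in the scene. Friction and masses are not known exactly. Their poses are not given: they have to be found in the camera images.
- bottle: tipped white plastic bottle: square body 48 x 48 x 108 mm with flat sides, then a round grey cap 36 mm across, 22 mm long (130 mm in all); 0.17 to 0.35 kg. Origin: centre of its square base; z runs from base to cap, x and y square to the sides. Lies on the table on one flat side, axis 24 mm up, cap roughly towards +y, nearer the robot than the board; clear table around it and beyond the cap
- gap: the empty place: dark square pad 72 mm wide, flush with the top of the fixed board. Origin: its centre at the board's top, 12 mm above the table; y along the row, x across it away from the robot, z up. Board 150 x 360 mm, 10 mm high rails along its long sides, 130 mm apart; three places 115 mm apart in a row, any may be the empty one. The bottle may stand turned any way about its upright axis
- pot: neighbour in the row: short square white pot with a grey cap, 50 x 50 mm body, 84 mm tall in all, upright on the board. Origin: centre of its base; z up
- tin: neighbour in the row: round steel tin with a paper band, 54 mm across, 85 mm tall, upright on the board. Origin: centre of its base; z up
Not all that is in view belongs to the job. Leave any green or pink look-alike of the bottle alone.

How it is judged (in metres and radians):
At the end, for the whole second after the job is handed in: The bottle stands cap up on the board (within 10 degrees of vertical, base on the board within 6 mm, at rest), its base centre within 20 mm of the middle of the empty place; the pot and the tin still stand (within 10 degrees) within 20 mm of where they were (angle between each of bottle, pot, tin's own z axis and vertical below 0.175 rad and horizontal distance between bottle and gap below 0.02 m and z of bottle in the frame of gap between -0.006 and 0.006 m and linear speed of bottle below 0.02 m/s and distance of each of pot, tin from where it was at the start of the episode below 0.02 m); the robot touches nothing.
It fails at once if the bottle is dropped, thrown or let topple: it moves faster than 0.6 m/s while the fingers do not touch it (linear speed of bottle above 0.6 m/s and contact force between the fingers and bottle below 0.05 N).
It fails at once if the pot or the tin is knocked over (tilted more than 30 degrees) (angle between any of pot, tin's own z axis and vertical above 0.52 rad).
It also fails if it takes over 35 s, if anything falls off the work surface, if the arm or the gripper's body presses on something with over 40 N, if the wrist force passes 120 N, or if a joint passes its speed limit or range.

## Working session

There is one attempt and no reset: what is moved stays moved. The work goes in short steps, Python scripts to look and compute and a tool call to move; the robot and the scene stay as the last step left them, time stands still between calls to the robot, and variables do not carry over. Pictures are saved under pics/ and viewed, about 8 in all and at most 12, crops included, and the job is handed in when it is done.

Besides the shell and the picture viewer there is one more tool, called in YAML: its name, and indented under it one key for each argument. move_arm: Moves the arm, as the interface text tells. Its arguments: {"type":"object","properties":{"motion":{"type":"string"},"fingers":{"type":"number"},"squeeze":{"type":"number"}},"required":["motion"]}

```bash
mkdir -p pics && cat > h.py <<'E'
import numpy as np, cv2
from bench import readout, eyes, r
def snap(n,f):
    s=eyes.snapshot(n); cv2.imwrite('pics/'+f,s['image']); return s
def ray(s,u,v):
    T=np.array(s['world_to_cam']); R,t=T[:3,:3],T[:3,3]
    return -R.T@t, R.T@np.array([(u-s['cx'])/s['fx'],(v-s['cy'])/s['fy'],1])
def onz(s,u,v,z):
    c,d=ray(s,u,v); return c+d*(z-c[2])/d[2]
def two(s1,p1,s2,p2):
    c1,d1=ray(s1,*p1);c2,d2=ray(s2,*p2)
    k=np.linalg.lstsq(np.c_[d1,-d2],c2-c1,rcond=None)[0]
    a,b=c1+k[0]*d1,c2+k[1]*d2
    return (a+b)/2,np.linalg.norm(a-b)
E
python3 - <<'E'
from h import *
a=snap('scene','s1.png');b=snap('top','t1.png')
import pickle;pickle.dump((a,b),open('ab.pkl','wb'))
st=readout.sense();print(st)
for s in(a,b):print(ray(s,320,240))
E
```

```text
{'time': 0.1, 'joint_pos': array([-7.30756024e+01,  7.51164777e+00,  8.53228549e+01, -5.60159453e-04,
        8.72613457e+01, -4.89344249e+00]), 'qd': array([ 0.01775544, -0.04439352, -0.19974817,  0.00866413, -0.09683401,
       -0.00477345]), 'joint_efforts': array([ 1.14813018e-03, -5.70953500e+01, -5.01941371e+01, -1.86504358e-04,
        8.24196817e-03, -1.58864947e-05]), 'tool_pos': array([ 222.8641325 , -556.54429558,  230.34206348]), 'tcp_rot': array([-9.00955467e+01,  7.61870082e-03, -1.58182139e+02]), 'ft_force': array([ 0.2416955 , -0.10897177, -1.33696324]), 'wrist_torque': array([-0.01164339,  0.03341084,  0.02926923]), 'finger_gap': 85.22828830899424}
(array([1312.41249077,  256.46611292,  818.45861519]), array([-0.71261731, -0.35977683, -0.60249794]))
(array([ 294.32689887, -147.08081804,  865.72670542]), array([ 0.1772913 , -0.02256894, -0.98396035]))
```

View pics/s1.png

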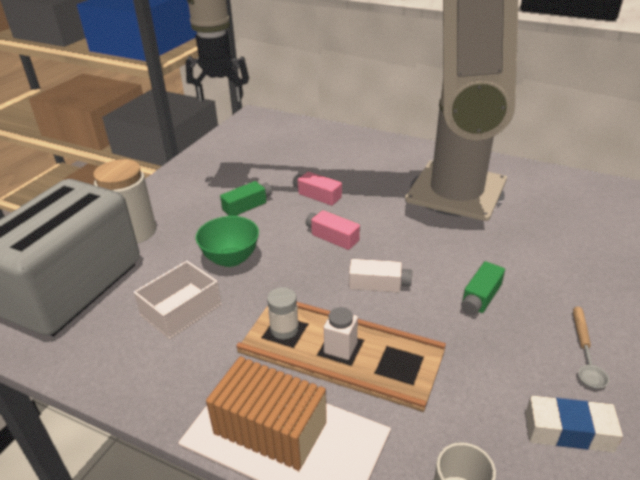

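View pics/t1.png

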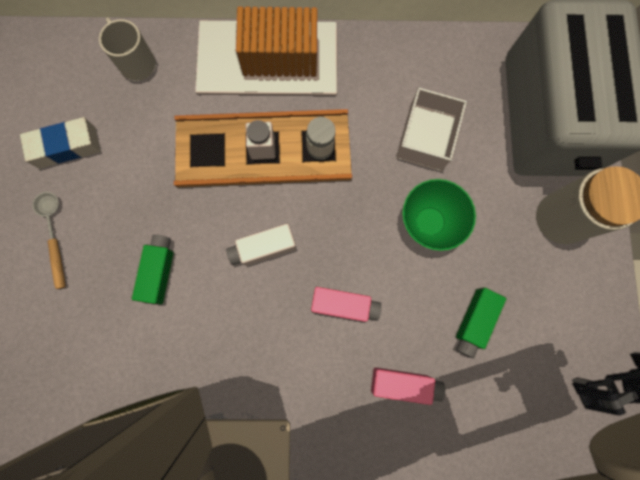

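The white bottle lies at scene (376,275) and top (265,245), with its cap to the +y side at top (234,255). The empty pad is at scene (400,364) and top (208,150), the +y end place. The pot is in the middle and the tin at the far end.

```bash
python3 - <<'E'
from h import *
import pickle
a,b=pickle.load(open('ab.pkl','rb'))
def blob(s,box,f):
    x0,y0,x1,y1=box; im=s['image'][y0:y1,x0:x1].astype(int)
    m=f(im).astype(np.uint8); n,l,st,c=cv2.connectedComponentsWithStats(m)
    i=1+np.argmax(st[1:,4]); cn=max(cv2.findContours((l==i).astype(np.uint8),0,1)[0],key=cv2.contourArea)
    M=cv2.moments(cn); c=(M['m10']/M['m00']+x0,M['m01']/M['m00']+y0)
    return c,cv2.boxPoints(cv2.minAreaRect(cn))+[x0,y0],cn.reshape(-1,2)+[x0,y0]
dark=lambda i:i.max(2)<60
white=lambda i:i.min(2)>150
pa=blob(a,(365,335,435,395),dark);pb=blob(b,(180,125,235,175),dark)
print('pad',pa[0],pb[0],two(a,pa[0],b,pb[0]))
C=np.array([onz(b,*p,12) for p in pb[1]]);print(C.round(1),np.linalg.norm(C-np.roll(C,1,0),axis=1), C.mean(0))
Cs=onz(a,*pa[0],12);print('scene pad',Cs)
wb=blob(b,(220,215,310,275),white)
print('bottle top px',wb[0],wb[1].round(1))
B=np.array([onz(b,*p,48) for p in wb[1]]);print(B.round(1),np.linalg.norm(B-np.roll(B,1,0),axis=1),B.mean(0))
wa=blob(a,(335,245,420,305),lambda i:i.min(2)>140)
print('scene bottle',wa[0],wa[1].round(1)); print([onz(a,*p,48).round(0) for p in wa[1]])
# brightness print
print(b['image'][245,225:300,:].min(1)); print(a['image'][255:300,376].min(1))
big=lambda s,x0,y0,x1,y1:cv2.resize(s['image'][y0:y1,x0:x1],None,fx=4,fy=4,interpolation=cv2.INTER_CUBIC)
A=big(a,340,250,430,300);D=big(b,220,215,310,275)
cv2.imwrite('pics/crop.png',np.vstack([A,D]))
E
```

```text
pad (399.08439943141434, 365.0833333333333) (206.94255319148937, 149.86117021276596) (array([635.5795242 ,  67.04113809,  10.10860619]), np.float64(1.0793129333571663))
[[667.1 100.4  12. ]
 [667.7  34.4  12. ]
 [602.7  31.9  12. ]
 [602.2  97.   12. ]] [64.99533695 65.9243632  65.03727984 65.11724666] [634.90312037  65.91621485  12.        ]
scene pad [636.92872993  67.97296993  12.        ]
bottle top px (264.4148239148239, 242.502457002457) [[234.5 239.8]
 [287.2 222.8]
 [294.3 245.1]
 [241.6 262.1]]
[[ 441.1   -3.3   48. ]
 [ 474.7 -102.8   48. ]
 [ 431.5 -117.1   48. ]
 [ 398.5  -18.3   48. ]] [ 45.15400592 105.05403967  45.53480473 104.15317409] [436.45715764 -60.37518468  48.        ]
scene bottle (377.5147848083957, 274.94947526749394) [[335. 245.]
 [419. 245.]
 [419. 304.]
 [335. 304.]]
[array([ 404., -166.,   48.]), array([329.,   2.,  48.]), array([507.,  60.,  48.]), array([574., -88.,  48.])]
[124 122 123 122 123 121 120 117 108 102 111 143 171 187 193 194 193 194
 194 194 193 194 193 196 194 194 194 195 193 193 194 195 194 194 193 194
 194 196 195 196 195 195 195 196 196 196 196 196 196 196 196 196 195 196
 195 197 197 196 198 197 198 196 196 193 190 188 183 173 158 135 117 117
 119 119 122]
[149 147 150 153 161 183 208 216 217 217 218 217 218 218 217 218 220 218
 217 209 184 161 154 151 151 149 148 148 146 147 147 145 147 146 143 135
 142 148 149 150 149 153 154 154 149]
```

View pics/crop.png

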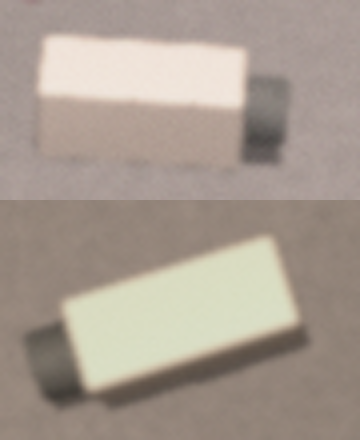

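The crop gives the top face in both views, with the cap towards +y and about −x. The top-view face measures 45×105 mm on the 48 mm plane, and the pad triangulates to z=10, near the stated 12 mm. Next I triangulate the face height and move to hover.

```bash
python3 - <<'E'
from h import *
import pickle
a,b=pickle.load(open('ab.pkl','rb'))
qa=[(340+x/4-.4,250+y/4-.4) for x,y in[(42,36),(248,46),(245,106),(38,95)]]
qb=[(294.3,245.1),(241.6,262.1),(234.5,239.8),(287.2,222.8)]
for p,q in zip(qa,qb):print(two(a,p,b,q))
E
```

```text
(array([ 431.92867868, -117.21663654,   46.2721691 ]), np.float64(0.5521022388873433))
(array([397.83349008, -16.25687052,  47.74430851]), np.float64(4.050314524758644))
(array([441.14946456,  -1.64436271,  45.21289197]), np.float64(2.6101174699019487))
(array([ 475.3015955 , -101.88652567,   44.14664874]), np.float64(1.7703598106422616))
```

move_arm:
  motion: "2.1 5.0 0 0 0 7;4.2 10 0 0 0 14;6.3 15 0 0 0 21;8.4 20 0 0 0 28;10.5 25 0 0 0 35;12.6 29 0 0 0 42;14.5 33 0 0 0 49;16.5 37 0 0 0 56;18 40 0 0 0 63;19 43 0 0 0 70"
  fingers: 8.54

```text
time: 0.93
tool_pos: [392.0, -174.2, 231.1]
tcp_rot: [-90.0, -0.0, -87.9]
ft_force: [0.3, -0.5, 0.2]
finger_gap: 85.1
```

move_arm:
  motion: "0.7 2.5 -1 0 0 6;1.5 5 -2 0 0 12;2.2 7 -2 0 0 17;2.2 7 -2 0 0 17;2.2 7 -2 0 0 17;2.2 7 -2 0 0 17"

```text
time: 1.43
tool_pos: [413.6, -106.4, 211.2]
tcp_rot: [-90.0, -0.0, -71.2]
ft_force: [0.4, 0.0, 0.1]
finger_gap: 85.4
```

```bash
python3 - <<'E'
from h import *
w=snap('wrist','w1.png');st=readout.sense();print(st['tool_pos'],st['tcp_rot'],st['joint_pos'])
T=np.array(w['world_to_cam'])
for p in [(475,-102,48),(432,-117,48),(398,-17,48),(441,-2,48)]:
    q=T@[*p,1];print(q[0]/q[2]*w['fx']+w['cx'],q[1]/q[2]*w['fy']+w['cy'])
g=cv2.cvtColor(w['image'],6)
im=w['image'].astype(int);m=((im.min(2)>165)).astype(np.uint8)
n,l,s,c=cv2.connectedComponentsWithStats(m);i=1+np.argmax(s[1:,4]);cn=max(cv2.findContours((l==i).astype(np.uint8),0,1)[0],key=cv2.contourArea)
rc=cv2.minAreaRect(cn);B=cv2.boxPoints(rc);P=np.array([onz(w,*p,48) for p in B]);print(B,P.round(1),P.mean(0),np.linalg.norm(P-np.roll(P,1,0),axis=1))
E
```

```text
[ 413.54228599 -106.80571439  211.35293773] [-9.00136741e+01 -1.88378599e-02 -7.12880926e+01] [-2.13462575e+01 -1.98972645e+01  1.12744536e+02 -2.32472148e-02
  8.71510718e+01 -4.00570076e+01]
398.3179692727329 224.73014296567828
338.0253298975768 225.19458571237098
340.00809202416895 76.6319433261138
407.054072991214 76.04853465405475
[[342.12454 220.0234 ]
 [345.10934  76.75229]
 [406.18698  78.02475]
 [403.20218 221.29587]] [[ 433.6 -112.2   48. ]
 [ 401.3  -16.    48. ]
 [ 440.9   -3.4   48. ]
 [ 477.5  -98.3   48. ]] [438.31568341 -57.4475213   48.        ] [ 46.04472135 101.47325563  41.56892524 101.73279241]
```

View pics/w1.png

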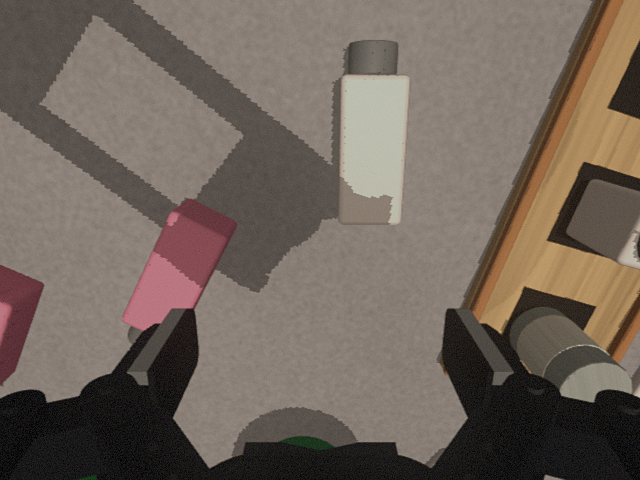

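The wrist view shows the bottle at pixels (341–408, 76–223) with the cap up-image. Corners predicted from the top view agree to about 3 px, so the pose is confirmed. I now tilt 30° towards the base and go to pre-grasp.

move_arm:
  motion: "0.6 1.3 -2 -5.7 -1.9 0;1.1 2.6 -4 -11.4 -3.8 0;1.7 3.9 -6 -17 -5.7 0;2.2 5.2 -8 -22.8 -7.7 0;2.2 5.2 -10 -28.4 -9.6 0;2.2 5.2 -11 -28.4 -9.6 0;2.2 5.2 -11 -28.4 -9.6 0;2.2 5.2 -11 -28.4 -9.6 0"

```text
time: 2.15
tool_pos: [435.6, -54.8, 101.4]
tcp_rot: [-90.2, -29.8, -71.2]
ft_force: [-0.3, -0.1, 0.4]
finger_gap: 85.3
```

```bash
python3 - <<'E'
from h import *
from scipy.spatial.transform import Rotation as Ro
st=readout.sense();print(st['tool_pos'],st['joint_pos'])
R=Ro.from_euler('xyz',st['tcp_rot'],degrees=True).as_matrix();print(R[:,1],R[:,2]); t=R[:,1]
print('goal TCP',np.array([433,-45,30])+19*t, 'shift cm',(np.array([433,-45,30])+19*t-st['tool_pos'])/10)
E
```

```text
[435.55849266 -54.80193236 101.42425266] [  9.82024711 -16.1291991  127.01360925 -32.12028452  67.72321967
   3.11998056]
[ 0.15761306 -0.47204878 -0.86736847] [ 0.9469461   0.32137995 -0.00283149]
goal TCP [435.99464809 -53.96892689  13.51999899] shift cm [ 0.04361554  0.08330055 -8.79042537]
```

move_arm:
  motion: "0.1 0.1 -2.5 0 0 0;0.1 0.1 -5 0 0 0;0.1 0.1 -7 0 0 0;0.1 0.1 -8.2 0 0 0;0.1 0.1 -8.7 0 0 0;0.1 0.1 -8.7 0 0 0;0.1 0.1 -8.7 0 0 0"

```text
time: 2.73
tool_pos: [438.2, -54.2, 16.0]
tcp_rot: [-89.9, -30.0, -71.4]
ft_force: [0.7, 0.5, 0.4]
finger_gap: 85.4
```

move_arm:
  motion: "0 0 0 0 0 0;0 0 0 0 0 0;0 0 0 0 0 0;0 0 0 0 0 0;0 0 0 0 0 0;0 0 0 0 0 0;0 0 0 0 0 0;0 0 0 0 0 0"
  fingers: 4
  squeeze: 60

```text
time: 3.4
tool_pos: [437.5, -53.0, 15.4]
tcp_rot: [-90.0, -30.0, -71.2]
ft_force: [-2.8, 0.1, 5.8]
finger_gap: 47.2
```

move_arm:
  motion: "0 0 1 0 0 0;0 0 3 0 0 0;0 0 6 0 0 0;0 0 9 0 0 0;0 0 12 0 0 0;0 0 15 0 0 0;0 0 17 0 0 0;0 0 17 0 0 0"

```text
time: 4.07
tool_pos: [439.2, -52.6, 189.9]
tcp_rot: [-89.5, -30.1, -71.4]
ft_force: [1.3, 0.7, -2.7]
finger_gap: 47.6
```

move_arm:
  motion: "0 1 0 0 0 -6;1 2 0.5 0 0 -12;2 3 1 0 0 -18;3 4 1.5 0 0 -24;4 5 2 0 0 -30;5 6 2.5 0 0 -36;6 7 3 0 0 -42;7 8 3.5 0 0 -48;7 9 4 0 0 -54;7 9 4 0 0 -60"

```text
time: 4.9
tool_pos: [506.9, 38.9, 223.2]
tcp_rot: [-90.2, -30.0, -131.3]
ft_force: [0.2, -0.1, -4.1]
finger_gap: 47.3
```

```bash
python3 - <<'E'
from h import *
from scipy.spatial.transform import Rotation as Ro
st=readout.sense();print(st['tool_pos'],st['joint_pos'],st['ft_force'],st['wrist_torque'])
R=Ro.from_euler('xyz',st['tcp_rot'],degrees=True).as_matrix();print(R[:,1],R[:,2])
E
```

```text
[506.89132441  38.859892   223.18480121] [ 11.07561564  17.18785806  80.13340342 -18.40802377 106.52359414
  50.88255601] [ 0.24281364 -0.10928477 -4.12161405] [ 0.40687823 -0.32788366  0.01801766]
[-0.33243927 -0.37356177 -0.8659883 ] [ 0.75040325 -0.66097375 -0.00294344]
```

move_arm:
  motion: "0 0.4 0 0 0 -6;0 0.8 0 0 0 -12;0 1.2 0 0 0 -18;0 1.6 0 0 0 -24;0 2 0 0 0 -30;0 2.4 0 0 0 -36;0 2.8 0 0 0 -42;0 2.8 0 0 0 -48.6;0 2.8 0 0 0 -48.6;0 2.8 0 0 0 -48.6"

```text
time: 5.73
tool_pos: [506.2, 64.1, 222.9]
tcp_rot: [-90.1, -30.1, -179.6]
ft_force: [-0.1, -0.3, -2.8]
finger_gap: 47.0
```

move_arm:
  motion: "0.5 0 0 0 -6 0;1 0 0 0 -12 0;1.5 0 0 0 -18 0;2 0 0 0 -24 0;2.5 0 0 0 -30 0;3 0 0 0 -36 0;3.5 0 0 0 -42 0;4 0 0 0 -48 0;4.5 0 0 0 -54 0;5 0 0 0 -60 0"

```text
time: 6.57
tool_pos: [556.3, 65.6, 224.2]
tcp_rot: [-89.6, 30.3, -179.3]
ft_force: [0.2, -0.5, -3.8]
finger_gap: 47.0
```

```bash
python3 - <<'E'
from h import *
from scipy.spatial.transform import Rotation as Ro
st=readout.sense();print(st['tool_pos'],st['joint_pos'],st['ft_force'],st['wrist_torque'],st['finger_gap'])
R=Ro.from_euler('xyz',st['tcp_rot'],degrees=True).as_matrix();print(R[:,1],R[:,2])
E
```

```text
[556.26026326  65.60843572 224.214384  ] [  2.25228708 -27.80144774 122.35665698  -1.43540969  55.19177849
  92.19547734] [ 0.19655878 -0.51569797 -3.8153848 ] [-2.09929230e-02  5.58271822e-01  5.40466285e-04] 47.00257764874043
[ 5.04258928e-01 -7.51094436e-04 -8.63552181e-01] [ 0.00820103 -0.99995036  0.00565861]
```

move_arm:
  motion: "1 0 -1 0 -6 0;2 0 -2 0 -12 0;3 0 -3 0 -18 0;4 0 -4 0 -24 0;5 0 -5 0 -30 0;6.5 0 -6 0 -30 0;8 0 -7 0 -30 0;8.8 0 -8 0 -30 0;8.8 0 -8.5 0 -30 0;8.8 0 -8.5 0 -30 0"

```text
time: 7.4
tool_pos: [640.7, 61.8, 144.6]
tcp_rot: [-88.9, 59.0, -178.1]
ft_force: [-0.5, -0.1, -3.8]
finger_gap: 47.6
```

```bash
python3 - <<'E'
from h import *
import pickle
from scipy.spatial.transform import Rotation as Ro
a=snap('scene','s2.png');b=snap('top','t2.png');pickle.dump((a,b),open('ab2.pkl','wb'))
st=readout.sense();print(st['tool_pos'],st['joint_pos'],st['ft_force'],st['wrist_torque'],st['finger_gap'])
R=Ro.from_euler('xyz',st['tcp_rot'],degrees=True).as_matrix();print(R[:,1],R[:,2])
c=lambda s,x0,y0,x1,y1:cv2.resize(s['image'][y0:y1,x0:x1],(600,400),interpolation=cv2.INTER_CUBIC)
cv2.imwrite('pics/c2.png',c(a,330,260,480,360+0))
E
```

```text
[640.46244041  61.23002443 145.05865575] [  1.19435071 -18.194926   138.92720006 -62.0221549    0.59276648
 152.05310259] [ 0.4183822   0.21648685 -2.80696434] [0.00294056 0.89688564 0.00520528] 47.15758364601278
[ 0.85704257  0.00872951 -0.51517165] [ 0.01272442 -0.99991011  0.00422509]
```

View pics/s2.png

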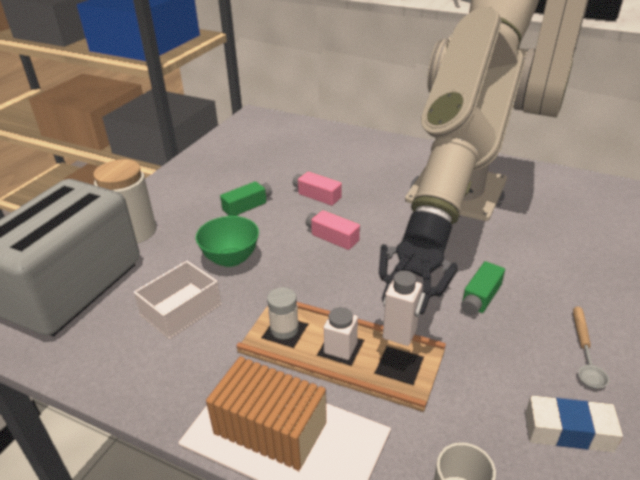

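View pics/c2.png

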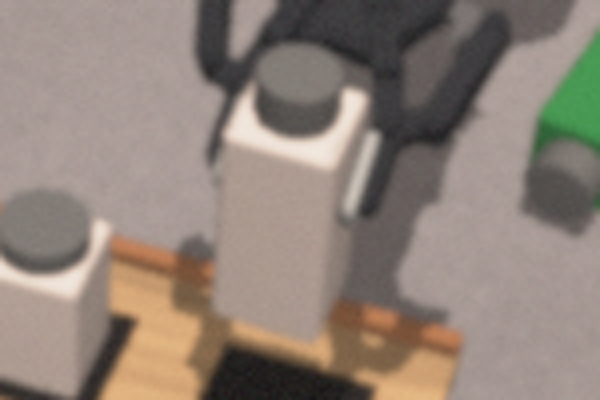

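The bottle is held upright, cap up, above the pad and slightly towards the robot, at scene (403,310). Pot and tin are untouched. Joint 5 is near 0 and joint 6 is at its limit, so I'll back off upward and yaw the tool about +30° before descending.

move_arm:
  motion: "-1 0 1 0 0 0;-2 0 2 0 0 0;-3 0 3 0 0 0;-4 0 4 0 0 0;-5 0 5 0 0 0;-6 0 6 0 0 0;-7 0 7 0 0 0;-8 0 8 0 0 0;-8 0 8 0 0 0;-8 0 8 0 0 0"

```text
time: 8.33
tool_pos: [588.0, 67.6, 239.3]
tcp_rot: [-89.8, 58.1, -179.5]
ft_force: [-0.3, 0.3, -4.0]
finger_gap: 47.1
```

```bash
cat >st.py <<'E'
from h import *
from scipy.spatial.transform import Rotation as Ro
np.set_printoptions(precision=3,suppress=True)
st=readout.sense();print(st['time'],st['tool_pos'],st['joint_pos'],st['ft_force'],st['wrist_torque'],st['finger_gap'])
R=Ro.from_euler('xyz',st['tcp_rot'],degrees=True).as_matrix();print(R[:,1],R[:,2])
E
python3 st.py
```

```text
8.3333 [587.994  67.606 239.334] [  3.077 -43.385 143.099  -6.307  22.367  97.187] [-0.287  0.293 -4.038] [-0.032  0.854  0.003] 47.073098753749385
[ 0.849  0.004 -0.529] [ 0.006 -1.     0.002]
```

move_arm:
  motion: "0.5 0 -0.3 0 0 4;1 0 -0.6 0 0 8;1.5 0 -0.9 0 0 12;2 0 -1.2 0 0 16;2.5 0 -1.5 0 0 20;3 0 -1.8 0 0 24;3.5 0 -2.1 0 0 28;4 0 -2.4 0 0 32;4 0 -2.4 0 0 32;4 0 -2.4 0 0 32"

```text
time: 9.17
tool_pos: [628.5, 65.5, 212.5]
tcp_rot: [-89.7, 58.0, -147.4]
ft_force: [0.2, -0.6, -3.8]
finger_gap: 47.3
```

```bash
python3 st.py
```

```text
9.1667 [628.469  65.519 212.469] [-22.956 -17.936 129.829  65.921  49.762  -2.866] [ 0.221 -0.564 -3.847] [-0.502  0.721 -0.044] 47.29744120067065
[ 0.717  0.453 -0.53 ] [ 0.536 -0.844  0.002]
```

move_arm:
  motion: "0.5 0.2 -2 0.5 -0.8 0;1 0.4 -4 1.1 -1.7 0;1.4 0.5 -6 1.1 -1.7 0;1.4 0.5 -8 1.1 -1.7 0;1.4 0.5 -9.5 1.1 -1.7 0;1.4 0.5 -11 1.1 -1.7 0;1.4 0.5 -11 1.1 -1.7 0;1.4 0.5 -11 1.1 -1.7 0"

```text
time: 9.83
tool_pos: [640.5, 71.9, 101.0]
tcp_rot: [-90.2, 59.7, -148.0]
ft_force: [0.1, 0.6, -3.2]
finger_gap: 47.1
```

```bash
python3 st.py && python3 - <<'E'
from h import *
import pickle
a=snap('scene','s3.png');b=snap('top','t3.png');pickle.dump((a,b),open('ab3.pkl','wb'))
c=lambda s,x0,y0,x1,y1:cv2.resize(s['image'][y0:y1,x0:x1],(780,520),interpolation=cv2.INTER_CUBIC)
cv2.imwrite('pics/c3.png',np.hstack([c(a,310,270,460,370+0)[:,100:500],c(b,150,75,270,155)[:,200:600]]))
E
```

```text
9.8333 [640.521  71.869 101.011] [-22.035  -0.348 130.259  84.871  44.734 -27.676] [ 0.128  0.572 -3.242] [-0.429  0.695 -0.02 ] 47.11781912968476
[ 0.731  0.461 -0.504] [ 0.532 -0.847 -0.002]
```

View pics/c3.png

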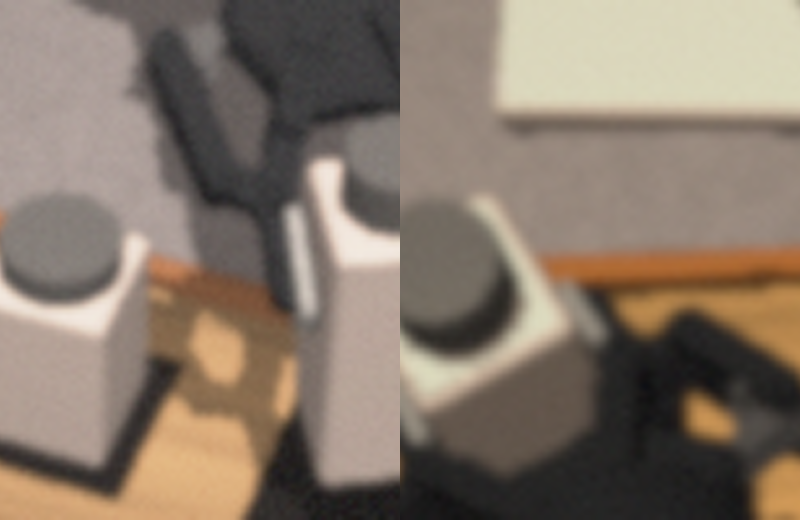

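The crop cut the bottle off at its frame edges (the pot is at left), so I recrop from the saved images.

```bash
python3 - <<'E'
from h import *
import pickle
a,b=pickle.load(open('ab3.pkl','rb'))
c=lambda s,x0,y0,x1,y1:cv2.resize(s['image'][y0:y1,x0:x1],None,fx=5,fy=5,interpolation=cv2.INTER_CUBIC)
cv2.imwrite('pics/c4.png',np.hstack([c(a,370,280,450,390),c(b,160,80,240,190)]))
E
```

```text
(no output)
```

View pics/c4.png

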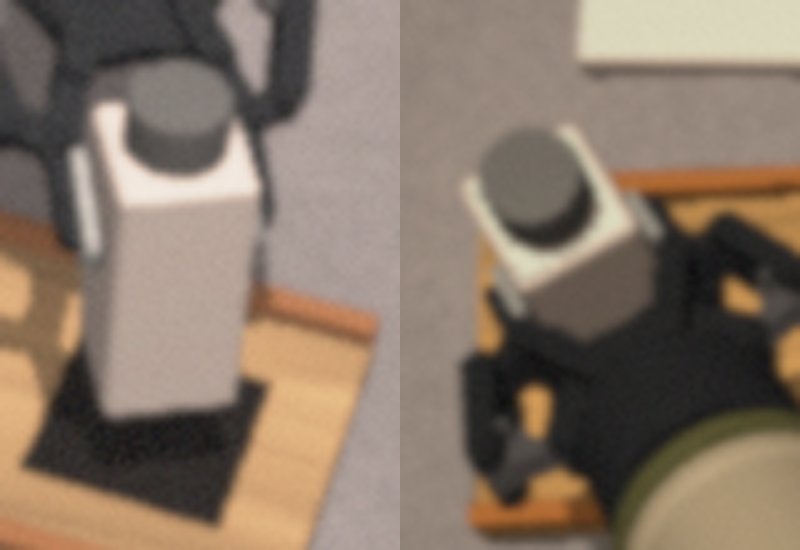

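Left view: the cap top disc is at crop (182,98), shoulder corners at (93,103), (262,187), (120,210), and base corners at (108,417), (237,400). Right view: the cap disc is at (132,180), shoulder corners at (65,180), (172,127), (232,225).

```bash
python3 - <<'E'
from h import *
import pickle
np.set_printoptions(precision=1,suppress=True)
a,b=pickle.load(open('ab3.pkl','rb'))
A=lambda x,y:(370+x/5-.4,280+y/5-.4)
B=lambda x,y:(160+x/5-.4,80+y/5-.4)
cap=two(a,A(182,98),b,B(132,180));print('cap',cap)
S=[]
for p,q in [((262,187),(65,180)),((120,210),(172,127)),((93,103),(232,225))]:
    t=two(a,A(*p),b,B(*q));S.append(t[0]);print(t)
print('shoulder c',(S[0]+S[2])/2, np.linalg.norm(S[0]-S[1]),np.linalg.norm(S[1]-S[2]))
for z in (35,42):
    print(z,onz(a,*A(108,417),z),onz(a,*A(237,400),z))
E
```

```text
cap (array([632.7,  66.5, 169.4]), np.float64(3.1057219546866404))
(array([641.9,  97.2, 149.3]), np.float64(5.696201436382204))
(array([665.3,  59.8, 144.7]), np.float64(0.4443184585409574))
(array([626.3,  35.6, 149.8]), np.float64(0.37137223179207673))
shoulder c [634.1  66.4 149.5] 44.391668098165646 46.167534463195075
35 [657.5  59.2  35. ] [631.2  97.8  35. ]
42 [663.3  60.9  42. ] [637.3  99.3  42. ]
```

move_arm:
  motion: "0.2 0 -0.6 0 0 0;0.4 0 -1.2 0 0 0;0.4 0 -1.7 0 0 0;0.4 0 -2.1 0 0 0;0.4 0 -2.4 0 0 0;0.4 0 -2.4 0 0 0;0.4 0 -2.4 0 0 0"

```text
time: 10.52
tool_pos: [645.8, 71.7, 79.8]
tcp_rot: [-89.9, 59.9, -147.7]
ft_force: [-0.2, 0.1, -2.2]
finger_gap: 47.1
```

move_arm:
  motion: "0 0 -0.1 0 0 0;0 0 -0.2 0 0 0;0 0 -0.3 0 0 0;0 0 -0.3 0 0 0;0 0 -0.3 0 0 0"

```text
time: 10.93
tool_pos: [646.0, 71.6, 77.2]
tcp_rot: [-89.8, 60.0, -147.6]
ft_force: [0.8, 0.3, -3.0]
finger_gap: 47.2
```

move_arm:
  motion: "0 0 -0.1 0 0 0;0 0 -0.2 0 0 0;0 0 -0.2 0 0 0;0 0 -0.2 0 0 0"

```text
time: 11.27
tool_pos: [646.0, 71.6, 75.1]
tcp_rot: [-89.8, 60.0, -147.6]
ft_force: [-0.7, -0.8, -3.8]
finger_gap: 47.0
```

move_arm:
  motion: "0 0 -0.1 0 0 0;0 0 -0.2 0 0 0;0 0 -0.2 0 0 0;0 0 -0.2 0 0 0"

```text
time: 11.6
tool_pos: [646.0, 71.6, 73.1]
tcp_rot: [-89.8, 60.0, -147.6]
ft_force: [0.3, 1.4, -2.2]
finger_gap: 47.5
```

move_arm:
  motion: "0 0 -0.1 0 0 0;0 0 -0.2 0 0 0;0 0 -0.2 0 0 0;0 0 -0.2 0 0 0"

```text
time: 11.93
tool_pos: [646.4, 71.6, 71.7]
tcp_rot: [-89.8, 60.0, -147.6]
ft_force: [-0.7, 1.5, -0.6]
finger_gap: 47.6
```

move_arm:
  motion: "0 0 -0.1 0 0 0;0 0 -0.1 0 0 0;0 0 -0.1 0 0 0"

```text
time: 12.18
tool_pos: [646.8, 71.7, 71.7]
tcp_rot: [-89.7, 60.1, -147.5]
ft_force: [-3.6, 0.5, 5.9]
finger_gap: 47.3
```

The force has changed sign, so the base is on the board. I release and check before retracting.

move_arm:
  motion: "0 0 0 0 0 0;0 0 0 0 0 0;0 0 0 0 0 0;0 0 0 0 0 0;0 0 0 0 0 0;0 0 0 0 0 0"
  fingers: 6.8

```text
time: 12.68
tool_pos: [646.0, 71.6, 70.1]
tcp_rot: [-89.8, 60.0, -147.6]
ft_force: [0.1, -0.1, -0.8]
finger_gap: 68.0
```

move_arm:
  motion: "-0.7 -0.5 0.5 0 0 0;-1.5 -0.9 1 0 0 0;-3 -1.8 2 0 0 0;-4.5 -2.8 3 0 0 0;-6 -3.7 4 0 0 0;-7.5 -4.6 5.2 0 0 0;-9 -5.5 6.2 0 0 0;-10.5 -6.4 7.2 0 0 0;-10.5 -6.4 7.2 0 0 0;-10.5 -6.4 7.2 0 0 0"

```text
time: 13.52
tool_pos: [541.4, 6.4, 143.0]
tcp_rot: [-89.5, 60.0, -147.5]
ft_force: [0.2, -0.6, 0.1]
finger_gap: 68.0
```

```bash
python3 st.py && python3 - <<'E'
from h import *
import pickle
a=snap('scene','s5.png');b=snap('top','t5.png');pickle.dump((a,b),open('ab5.pkl','wb'))
c=lambda s,x0,y0,x1,y1:cv2.resize(s['image'][y0:y1,x0:x1],None,fx=4,fy=4,interpolation=cv2.INTER_CUBIC)
cv2.imwrite('pics/c5.png',np.hstack([c(a,345,290,445,400),c(b,165,90,265,200)]))
o=pickle.load(open('ab.pkl','rb'))
for s,n,bx in((a,0,(260,280,362,365)),(b,1,(245,110,345,170))):
    x0,y0,x1,y1=bx
    print('nbr diff',np.abs(s['image'][y0:y1,x0:x1].astype(int)-o[n]['image'][y0:y1,x0:x1]).mean())
E
```

```text
13.5167 [541.413   6.446 143.025] [-39.758 -20.48  141.57   70.72   60.607 -21.331] [ 0.231 -0.576  0.072] [-0.231  0.334 -0.056] 68.02089899020686
[ 0.735  0.458 -0.5  ] [ 0.531 -0.847  0.004]
nbr diff 6.73598615916955
nbr diff 3.481888888888889
```

View pics/c5.png

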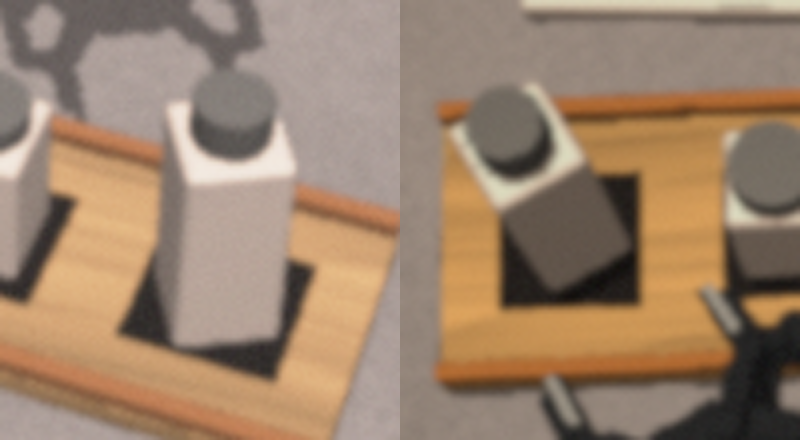

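The bottle stands on the pad, cap up and clear of the gripper. Base corners in the scene crop are (178,347) and (277,335), and in the top crop (157,292) and (232,243). Cap discs are at (234,95) and (107,123).

```bash
python3 - <<'E'
from h import *
import pickle
np.set_printoptions(precision=1,suppress=True)
a,b=pickle.load(open('ab5.pkl','rb'))
A=lambda x,y:(345+x/4-.4,290+y/4-.4)
B=lambda x,y:(165+x/4-.4,90+y/4-.4)
print('cap',two(a,A(234,95),b,B(107,123)))
f=[onz(a,*A(178,347),12),onz(a,*A(277,335),12)];g=[onz(b,*B(157,292),12),onz(b,*B(232,243),12)]
d=np.array([.847,.531,0])
print(f,np.mean(f,0)-24*d);print(g,np.mean(g,0)+24*d)
# diagonal corners: right(-y,-x)=g1 & left(+y,+x)=f1 -> centre
print('diag?',(f[0]+g[0])/2,(f[1]+g[1])/2,'pad 635.5 66.8')
E
```

```text
cap (array([637.7,  65.3, 141. ]), np.float64(3.056418387818883))
[array([668.6,  60.6,  12. ]), array([644. ,  98.1,  12. ])] [635.9  66.7  12. ]
[array([607.5,  71.1,  12. ]), array([634.2,  33.9,  12. ])] [641.2  65.3  12. ]
diag? [638.   65.9  12. ] [639.1  66.   12. ] pad 635.5 66.8
```

```bash
python3 -c "
from bench import r
print(r.hand_in())"
```

```text
the job is handed in; nothing more can be done
None
```

The bottle now stands upright, cap up, on the empty pad at the +y end of the row. The job was handed in at about 13.6 s of robot time.

I gripped it from above at a 30° tilt, lifted it, turned it upright in the air and lowered it until the wrist force showed contact. Then I released it and drew the gripper about 140 mm clear.

**Last checks**
- **Position:** the base centre measured about (638, 66) mm against the pad centre at (635.5, 67), so about 3 mm off. The two views' base estimates differ by about 5 mm.
- **Upright:** the cap top measured 141 mm high against an expected 142, and the cap lies over the base within the measurement error of about 3 mm.
- **Pot and tin:** I did not measure their final positions. The pot stands on its pad as far as the last close-up shows it. The tin was outside that view. Picture differences around both were small (mean 3.5 to 6.7 grey levels), and the pictures include the arm's shadow and part of the gripper.

**What went wrong on the way:** the first placing pose ran joint 5 to nearly 0 and joint 6 to within a quarter degree of its limit. Backing off from it then brought joint 3 to its upper limit. Turning the tool 32° sideways before lowering cleared both.

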